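# Press a mailing tube's end plug home with the bench ratchet clamp

## Task

The end plug of the mailing tube in the bench ratchet clamp is only started: pump the trigger with full pulls, letting it come all the way forward each time, until the plug's rim is tight against the tube, and end with one firm pull on it without forcing it, or the tube will be crushed. Then hold the thumb release down until the jaw has run all the way back, so that the finished tube lies free in the cradle. Work only the trigger and the release, and leave the tube, the jaw and the other things on the table alone.

Things in the scene. Friction and masses are not known exactly. Their poses are not given: they have to be found in the camera images.
- press: The clamp: a 500 x 130 x 15 mm plywood board screwed to the table, with a grey clamp body, toothed bar, V cradle and end stop. Origin on the table top; x runs along the board the way the jaw advances, to the end stop; z up. In mm: board x -290 to 210, y -65 to 65; clamp body x -227 to -99, y -30 to 30, up to z 97; bar, jaw and tube share the axis y 0, z 57; end stop face x 163, up to z 100.
- fixed_grip (a point): Middle of the fixed upright black hand grip on the clamp body, behind the trigger: 17 mm thick along x, 26 mm wide, up to z 192 mm; this point at clamp x -161 mm, z 166 mm. It is only a rest for the palm of a hand: the trigger can be pulled alone.
- trigger_roll (a point): Middle of the black ribbed roll (16 mm thick, 32 mm long across the clamp) at the top of the trigger lever, where one pulls. At rest at clamp x -112, z 166 mm, 66 mm over roll and hand grip. Pull it the clamp's -x way, towards the hand grip, in an arc about its pivot: some 31 mm to its stop. The side away from the hand grip is free to reach from above.
- trigger_pivot (a point): The trigger's pivot on the clamp body, 66 mm from the middle of the roll (clamp x -125, z 101 mm). The lever leans 0.205 rad forward (+x) at rest, and springs back there when let go.
- trigger (a joint): Trigger angle, rad: 0 at rest, forward; 0.48 = pulled to its stop. Some 0.1 rad is slack; by 0.40 the bar has gone one 5 mm tooth on and clicks in (shorter pulls are lost); it must come back below 0.02 to catch the next tooth and to let the jaw run back. Pull at the roll: 5 to 8 N while the jaw runs free, 8 to 11 N while the plug slides, then solid, mostly in mid-stroke, when the plug is home.
- jaw (a joint): Advance of the jaw (44 mm rubber faced disc on the toothed bar), m: 0 = run right back; about 0.0425 = the plug is home. Starts part-way. The ratchet holds it at every 5 mm tooth against a spring of about 4 N. Its push on the plug grows by 2.6 N for each N at the trigger's roll: a steady 14 N at the roll is 20 N at the jaw, 15 to 20 N is the firm pull that beds the plug, from 30 N on the tube is crushed.
- jaw_face (a point): Middle of the jaw's rubber face, which looks to the end stop (clamp x -57.5 mm when run right back).
- release (a joint): Angle of the thumb release, rad: 0 up, 0.24 pressed to its stop, the pad then 14 mm lower. It takes 2 to 4 N, then meets the stop. Beyond 0.17 the bar is free (if the trigger is at rest) and its spring drives the jaw back at about 0.1 m/s; hold it down until the jaw is back, since the ratchet catches again when it is let go. It springs up by itself.
- release_pad (a point): Middle of the top of the thumb release's pad (28 x 26 mm, black, ribbed), behind the hand grip at the rear end of the clamp: clamp x -274, y 0, z 90 mm when up. Pressed straight down.
- tube: Cardboard mailing tube, 50 mm outside diameter, 170 mm long, lying loose in the V cradle along the clamp's x axis. Origin half-way along its axis, x axis to the end stop. The plug at the stop's end is home (rim 4 mm thick); a few mm lie between it and the stop, so the tube slides to the stop first.
- plug (a joint): How far the white end plug facing the jaw still stands out, m: the gap between its rim (53 mm across, 4 mm thick) and the tube's end. 0 = home, the rim tight against the tube. It starts 8 to 13 mm out and slides stiffly, at about 10 N.
- plug_rim (a point): Middle of the inner side of that plug's rim, the side towards the tube; the outer side, which the jaw meets, is 4 mm nearer to the jaw.
- cradle_mid (a point): Fixed point on the clamp's axis: where the tube's origin is when the tube is against the end stop.
- tape_roll: Roll of brown parcel tape, 100 mm across, 48 mm high, lying on the table beyond the clamp. A bystander.
- marker: Black marker pen, 138 mm long, lying on the table before the clamp. A bystander.
- tape_rule: Yellow tape measure, 62 x 71 x 42 mm, on the table before the cradle. A bystander.
- staples: Small blue staple box, 34 x 58 x 22 mm, on the table beyond the clamp. A bystander.
- parcel: Small brown parcel, 68 x 113 x 53 mm, on the table to the left. A bystander.
- scanner: Grey hand-held barcode scanner, 118 mm high, standing at the back on the left. A bystander.
- pad: Yellow note pad, 52 x 74 x 14 mm, on the table at the front left. A bystander.
There are look-alikes about, which are no part of the job. Leave any green look-alike of the tube alone.

How it is judged:
On the way, in this order (a step that is already met when the one before it is completed fails the run):
1. the jaw presses the plug's rim tight against the tube (gap under 1.5 mm) with a firm push of over 20 N (value of joint plug below 0.0015 m and contact force between jaw and tube above 20 N), for 0.1 s.
2. the release is pressed and the jaw has run right back (value of joint jaw below 0.003 m), for 0.1 s.
At the end, for the whole second after the job is handed in: The plug's rim is within 1.5 mm of the tube's end, the jaw is within 3 mm of run right back, trigger and release have sprung back, and the tube lies at rest in the cradle (within 12 mm and 0.06 rad of its place against the stop) (value of joint plug below 0.0015 m and value of joint jaw below 0.003 m and value of joint trigger below 0.03 rad and value of joint release below 0.05 rad and distance between tube and cradle_mid below 0.012 m and angle between the x axis of tube and the x axis of press, either way round below 0.06 rad and linear speed of tube below 0.01 m/s); the robot touches nothing.
It fails at once if the tube is crushed: the jaw presses it with over 65 N (contact force between jaw and tube above 65 N).
It fails at once if the jaw or its bar is pushed by hand (over 8 N) (contact force between any of the arm, the fingers and jaw above 8 N).
It fails at once if the tube or its plug is pushed by hand (over 8 N) (contact force between any of the arm, the fingers and tube above 8 N).
It fails at once if a bystander is moved by over 30 mm (distance of any of tape_roll, marker, tape_rule, staples, parcel, scanner, pad from where it was at the start of the episode above 0.03 m).
It also fails if it takes over 67 s, if anything falls off the work surface, if the arm or the gripper's body presses on something with over 40 N, if the wrist force passes 120 N, or if a joint passes its speed limit or range.

## Robot

A 6-joint arm with a two-finger parallel gripper is mounted at the origin on a cart in front of the work surface, level with it; the furniture and walls round the work are solid. World frame = base frame: x ahead of the robot, y to its left, z up, the work surface at z = 0. Lengths are in m, angles in rad, forces in N, time in s.
With the tool pointing down it reaches from about 0.275 to 1 m from the base axis. Payload 8.4 kg.
Tool frame: the origin (TCP) lies at the very end of the fingers, on their centre line; the grasp point (between the pads) lies env.hold_point_z behind it (env.hold_point_z is the distance from the TCP to the grasp point, in m); z points along the fingers, y is the line along which they close (so a half turn about z gives the same grasp; the last joint's range is limited). The gripper opens to 85 mm and grips with 20 to 120 N. Pads are 22 mm wide; open, the fingers measure 114 mm over their backs; the gripper's body (76 mm by 85 mm) begins 54 mm behind the grasp point. The pads swing forward as they close: fully open they stand 13 mm farther back than shut.
Start: joints at [1.169, 0.353, 1.633, -0, 1.155, -0.002], TCP at [0.243, 0.576, 0.231] pointing down, gripper open.
Joint ranges: [-2.63, 2.63], [-0.92, 2.1], [0.06, 2.66], [-1.3, 4.44], [0, 2.69], [-3.02, 3.02]. Speed limits (rad/s): [2.22, 2.22, 2.79, 3.14, 3.14, 3.14].

## Interface

Orientations are given as [roll, pitch, yaw] about the fixed x, y, z axes, in that order (R = Rz(yaw) Ry(pitch) Rx(roll)).
In Python, from plant import env, eyes gives the robot as it stands.
- The arm moves only by the shell command python3 -m inch 'ROWS' [FORCE]. ROWS is JSON, a list of rows, each a list of 7 numbers: the shift along the tool's x, y, z in units of 30 mm (1.0 is 30 mm), then the turn, a rotation vector about the tool's x, y, z in units of 6 degrees (1.0 is 6 degrees), then the finger opening in mm, from 0 to 85.4. A call has 1 to 12 rows; each row shifts and turns the commanded pose from where the row before left it, along the tool's axes as they then stand; what a row does not reach is not made up. A row lasts 1/12 s, in which the tool goes at most 41.7 mm and 7.16 degrees, less where a joint would pass 70% of its speed; a pose out of reach is approached as far as the arm can. A call is refused whole if a number of a shift passes 1 or a number of a turn 1, either way. A call with a gripper value outside its range is refused whole. The fingers move at their own pace and stop on an object; FORCE is the grip in N (left out, the last holds). Time passes only in rows, so rows that do not move let the fingers close. It gives the time, the measured TCP pose, the force, the opening and the grip force at its end, in the units of the state.
- env.get_state(): the state, without advancing time (a new reading comes with each control period).
- eyes.get_image(name): name is "scene" or "top" or "wrist"; returns a dict with "img" (384x512x3 uint8, red, green, blue), "fx", "fy", "cx", "cy" (pixels), "T" (4x4, takes a point from camera to world coordinates). Camera axes: x right, y up, looking along -z (the intrinsics and any distortion apply to the point x, -y, -z); pixel columns grow to the right and rows downward; lengths in m; the calibration is good to about 2 mm. A picture is of the moment at which its call begins. There is no depth.
- env.job_done(): hands the job in; it is judged then, once.
The state is a dict: "time_s": time; "q": joint angles; "qd": joint speeds; "joint_torque": joint torques, N m; "tool_pos": TCP position; "orientation": TCP orientation; "contact_force": force on the tool from outside, world axes, zero at the start; "ft_torque": the same for the moment, N m; "grip_width": opening from 0.0 (shut) to 1.0 (fully open); "grip_force": force on a finger pad.
Only numpy, scipy, OpenCV 4.12 (cv2) and the standard library are available. Lean on these libraries where they do the work, as an engineer would, in place of code of your own. Each camera call takes 0.05 s, during which the arm holds its last target. There are 200 camera calls.

## Working session

There is one attempt and no reset: what is moved stays moved. The work goes in short steps, Python scripts to look and compute and a shell command to move; the robot and the scene stay as the last step left them, time stands still between calls to the robot, and variables do not carry over. Pictures are saved under pics/ and viewed, at most 11 in all, crops included, and the job is handed in when it is done.

```bash
ls; mkdir -p pics; python3 - <<'E'
from plant import env, eyes
import cv2
for n in ("scene","top"):
    d=eyes.get_image(n); cv2.imwrite(f"pics/{n}0.png",d["img"][:,:,::-1])
    print(n,d["fx"],d["fy"],d["cx"],d["cy"],d["T"].round(4).tolist(),[k for k in d])
s=env.get_state(); print(s, env.hold_point_z)
E
```

```text
pics
scene 413.9041976450904 413.9041976450904 255.9211154239851 194.48638280469126 [[-0.9127, 0.1903, -0.3615, 0.0398], [-0.4084, -0.4014, 0.8198, 1.258], [0.0109, 0.8959, 0.4441, 0.7483], [0.0, 0.0, 0.0, 1.0]] ['img', 'fx', 'fy', 'cx', 'cy', 'T']
top 403.09370735678124 403.09370735678124 255.9958225730442 190.98278700413832 [[-0.0177, 0.9879, -0.154, 0.385], [-0.9997, -0.0199, -0.0131, 0.116], [-0.016, 0.1537, 0.988, 1.2606], [0.0, 0.0, 0.0, 1.0]] ['img', 'fx', 'fy', 'cx', 'cy', 'T']
{'time_s': 0.1, 'q': array([ 1.16859860e+00,  3.53584575e-01,  1.63405610e+00,  5.01322326e-05,
        1.15516954e+00, -2.43779050e-03]), 'qd': array([-0.00019934, -0.00052594, -0.00169176, -0.00041596,  0.00117136,
        0.00104049]), 'joint_torque': array([-2.30955746e-03, -6.06364989e+01, -3.42817247e+01, -1.88269837e-04,
        4.02306381e-03,  1.65699134e-05]), 'tool_pos': array([0.24309303, 0.57533644, 0.23063476]), 'orientation': array([-3.14037521e+00, -4.88074911e-05,  2.74181242e+00]), 'contact_force': array([ 0.25642149, -0.21121319,  0.48744917]), 'ft_torque': array([-0.01714171,  0.02475506, -0.0676589 ]), 'grip_force': 0.0, 'grip_width': 0.9974444140141201} 0.0187
```

View pics/scene0.png

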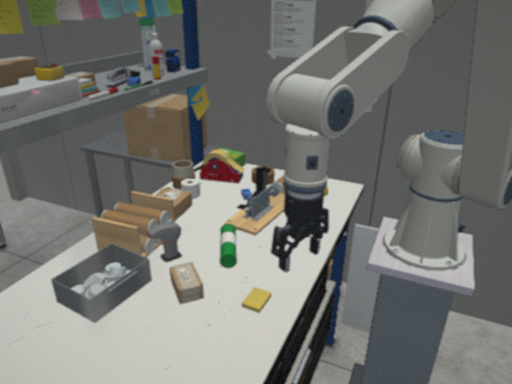

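View pics/top0.png

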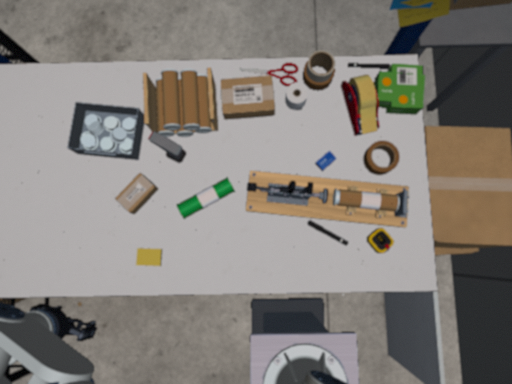

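The top view shows the board at about (247–409, 172–226), with the release at its left end (252,187) and the cradle and tube on the right. The decoy is green, at (206,198). Next I'll measure the board.

```bash
cat > h.py <<'E'
import numpy as np, cv2
from plant import env, eyes
def ray(d,u,v):
    r=d["T"][:3,:3]@np.array([(u-d["cx"])/d["fx"],-(v-d["cy"])/d["fy"],-1]); return d["T"][:3,3],r
def onz(d,u,v,z):
    o,r=ray(d,u,v); return o+r*(z-o[2])/r[2]
def proj(d,p):
    c=d["T"][:3,:3].T@(np.asarray(p)-d["T"][:3,3]); return d["cx"]+d["fx"]*c[0]/-c[2], d["cy"]-d["fy"]*c[1]/-c[2]
E
python3 - <<'E'
from h import *
d=eyes.get_image("top"); im=d["img"]
hsv=cv2.cvtColor(im,cv2.COLOR_RGB2HSV)
m=cv2.inRange(hsv,(8,60,120),(25,190,255)); m[:160]=0;m[240:]=0;m[:,:235]=0;m[:,415:]=0
m=cv2.morphologyEx(m,cv2.MORPH_OPEN,np.ones((2,2)))
ys,xs=np.nonzero(m); P=np.array([onz(d,x,y,0.015)[:2] for x,y in zip(xs,ys)],np.float32)
r=cv2.minAreaRect(P); print(r); B=cv2.boxPoints(r); print(B)
ax=[B[i]-B[(i+1)%4] for i in range(2)]; a=max(ax,key=np.linalg.norm); a=a/np.linalg.norm(a)
if a[1]>0:a=-a
c=np.array(r[0]); o=c+0.040*a; yaw=np.arctan2(a[1],a[0]); print("origin",o,"yaw",yaw)
np.save("press.npy",[*o,yaw])
R=np.array([[a[0],-a[1]],[a[1],a[0]]])
big=cv2.resize(im[160:240,235:415][:,:,::-1],None,fx=4.4,fy=4.4,interpolation=cv2.INTER_CUBIC)
for n,p in dict(roll=(-112,0,166),grip=(-161,0,192),pad=(-274,0,90),stop=(163,0,100),c1=(-290,65,15),c2=(210,-65,15),jaw0=(-57.5,0,57)).items():
    w=[*(o+R@np.array(p[:2])/1000),p[2]/1000]; u,v=proj(d,w); print(n,np.round(w,4),round(u,1),round(v,1))
    cv2.circle(big,(int((u-235+.5)*4.4),int((v-160+.5)*4.4)),4,(0,0,255),1)
cv2.imwrite("pics/crop1.png",big)
E
```

```text
((0.5287675261497498, -0.08749502897262573), (0.4956601858139038, 0.16885080933570862), 82.77864074707031)
[[ 0.4138588  -0.32274678]
 [ 0.58137023 -0.34397185]
 [ 0.6436763   0.14775673]
 [ 0.47616482  0.16898179]]
origin [ 0.5237394  -0.12717774] yaw -1.6968329
roll [ 0.5378 -0.0161  0.166 ] 309.7 196.3
grip [0.544  0.0325 0.192 ] 292.5 193.0
pad [0.5582 0.1446 0.09  ] 251.6 194.2
stop [ 0.5032 -0.2889  0.1   ] 402.4 209.6
c1 [0.6247 0.1524 0.015 ] 249.4 176.8
c2 [ 0.4329 -0.3273  0.015 ] 407.2 235.2
jaw0 [ 0.531  -0.0701  0.057 ] 323.6 203.3
```

View pics/crop1.png

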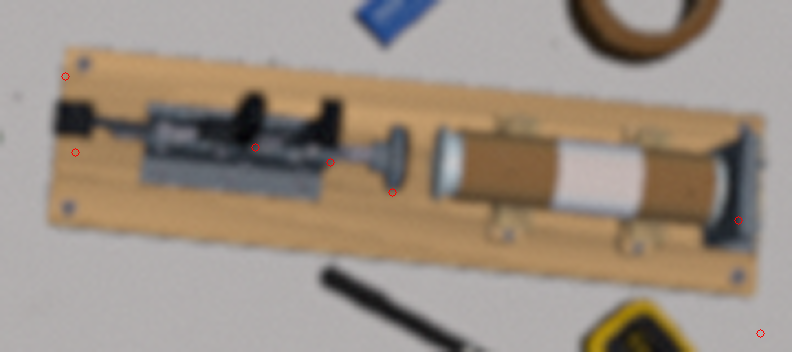

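The crop shows the board's corners at crop pixels (67,47), (763,115), (752,295) and (49,225). The mask leaked onto the tape roll and rule, so I'll keep only the largest component.

```bash
python3 - <<'E'
from h import *
d=eyes.get_image("top"); im=d["img"]
hsv=cv2.cvtColor(im,cv2.COLOR_RGB2HSV)
m=cv2.inRange(hsv,(8,60,120),(25,190,255)); m[:160]=0;m[240:]=0;m[:,:235]=0;m[:,415:]=0
m=cv2.morphologyEx(m,cv2.MORPH_OPEN,np.ones((2,2)))
n,L,st,_=cv2.connectedComponentsWithStats(m); print(st[1:,4])
ys,xs=np.nonzero(L==1+np.argmax(st[1:,4]))
P=np.array([onz(d,x,y,0.015)[:2] for x,y in zip(xs,ys)],np.float32)
r=cv2.minAreaRect(P); print("mask",r)
C=np.array([onz(d,x/4.4-.5+235,y/4.4-.5+160,0.015)[:2] for x,y in [(67,47),(763,115),(752,295),(49,225)]])
print("corners",C.round(4).tolist(),[np.linalg.norm(C[i]-C[(i+1)%4]).round(4) for i in range(4)])
a=(C[1]-C[0])+(C[2]-C[3]); a/=np.linalg.norm(a); c=C.mean(0)
print("c",c,"yaw",np.arctan2(a[1],a[0]), "maskyaw", np.degrees(np.arctan2(a[1],a[0])))
o=c+0.04*a; yaw=np.arctan2(a[1],a[0]); np.save("press.npy",[*o,yaw]); print("origin",o)
R=np.array([[a[0],-a[1]],[a[1],a[0]]])
big=cv2.resize(im[160:240,235:415][:,:,::-1],None,fx=4.4,fy=4.4,interpolation=cv2.INTER_CUBIC)
s=eyes.get_image("scene"); sb=cv2.resize(s["img"][150:250,210:310][:,:,::-1],None,fx=4.4,fy=4.4,interpolation=cv2.INTER_CUBIC)
for n,p in dict(roll=(-112,0,174),grip=(-161,0,192),pad=(-274,0,90),stop=(163,0,100),c1=(-290,65,15),c2=(210,-65,15),jaw0=(-57.5,0,79),c3=(-290,-65,15)).items():
    w=[*(o+R@np.array(p[:2])/1000),p[2]/1000]; u,v=proj(d,w); print(n,np.round(w,4))
    cv2.circle(big,(int((u-235+.5)*4.4),int((v-160+.5)*4.4)),4,(0,0,255),1)
    u,v=proj(s,w); cv2.circle(sb,(int((u-210+.5)*4.4),int((v-150+.5)*4.4)),4,(0,0,255),1)
sb=cv2.resize(sb,(220,220)) if 0 else sb
W=np.zeros((600,800,3),np.uint8); b=cv2.resize(big,None,fx=.5,fy=.45); 
W[:440,:440]=sb; W[440:440+b.shape[0],:b.shape[1]]=b; W=W[:600]
cv2.imwrite("pics/crop2.png",W)
E
```

```text
[4062  222  173   32]
mask ((0.5489215850830078, -0.08995431661605835), (0.4954686164855957, 0.12841124832630157), 82.96717071533203)
corners [[0.6459, 0.1511], [0.5864, -0.3409], [0.4595, -0.3238], [0.518, 0.1658]] [np.float64(0.4957), np.float64(0.1281), np.float64(0.493), np.float64(0.1287)]
c [ 0.55243031 -0.08694178] yaw -1.6904200790694157 maskyaw -96.85393613484842
origin [ 0.54765677 -0.12665592]
roll [ 0.561  -0.0155  0.174 ]
grip [0.5669 0.0332 0.192 ]
pad [0.5804 0.1454 0.09  ]
stop [ 0.5282 -0.2885  0.1   ]
c1 [0.6468 0.1535 0.015 ]
c2 [ 0.4581 -0.3274  0.015 ]
jaw0 [ 0.5545 -0.0696  0.079 ]
c3 [0.5177 0.169  0.015 ]
```

View pics/crop2.png

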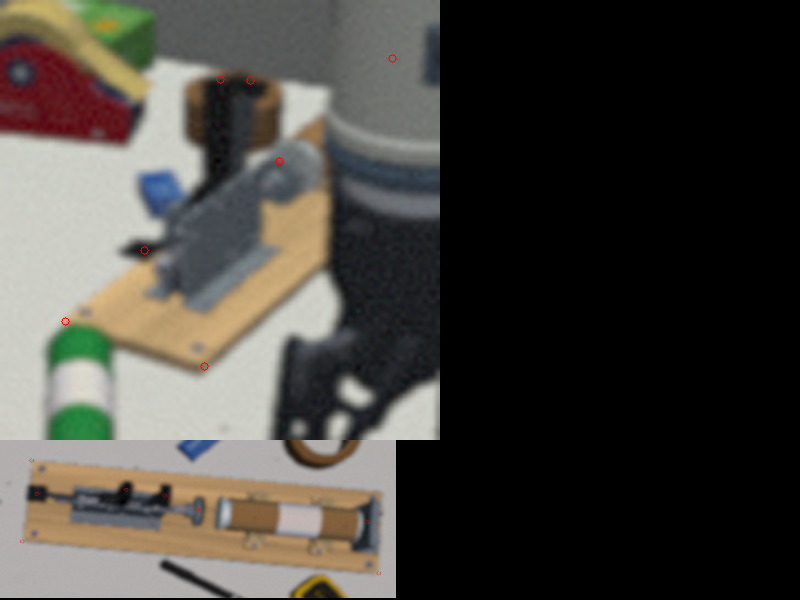

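Both views agree with the predicted points to within a few mm: the roll, the hand grip and the pad. First I'll shut the gripper and turn it so tool x points along the pull direction (yaw 1.45).

```bash
cat >> h.py <<'E'
def W(x,y,z):
    ox,oy,t=np.load("press.npy"); c,s=np.cos(t),np.sin(t); return np.array([ox+c*x-s*y,oy+s*x+c*y,z])/1.0
def to(x,y,z):
    "clamp-frame target in mm -> tool-axis shift in 30 mm units, yaw turn in 6 deg units about tool z"
    from scipy.spatial.transform import Rotation as Ro
    s=env.get_state(); R=Ro.from_euler("xyz",s["orientation"]).as_matrix()
    w=W(x/1e3,y/1e3,z/1e3); print("units",(R.T@(w-s["tool_pos"])/.03).round(2),"yaw",s["orientation"].round(4),"turn",((s["orientation"][2]-(np.load("press.npy")[2]+np.pi))/np.radians(6)).round(2),"pos",s["tool_pos"].round(4),"F",s["contact_force"].round(1),"t",s["time_s"])
E
python3 -m inch '[[0,0,0,0,0,1,0],[0,0,0,0,0,1,0],[0,0,0,0,0,1,0],[0,0,0,0,0,1,0],[0,0,0,0,0,1,0],[0,0,0,0,0,1,0],[0,0,0,0,0,1,0],[0,0,0,0,0,1,0],[0,0,0,0,0,1,0],[0,0,0,0,0,1,0],[0,0,0,0,0,1,0],[0,0,0,0,0,1,0]]' 40
python3 -c "
from h import *
to(-75,0,231)"
```

```text
time_s: 1.25
tool_pos: [0.2432, 0.5756, 0.2311]
orientation: [-3.142, 0.0, 1.48]
contact_force: [-0.2, 0.5, -0.6]
grip_width: 0.003
grip_force: 0.0
units [-1.989e+01  1.230e+01  1.000e-02] yaw [-3.1415e+00  3.0000e-04  1.4800e+00] turn 0.27 pos [0.2432 0.5756 0.2311] F [-0.2  0.5 -0.6] t 1.25
```

```bash
python3 -m inch '[[-0.9,0.6,0,0,0,0.27,0],[-0.9,0.6,0,0,0,0,0],[-0.9,0.6,0,0,0,0,0],[-0.9,0.6,0,0,0,0,0],[-0.9,0.6,0,0,0,0,0],[-0.9,0.6,0,0,0,0,0],[-0.9,0.6,0,0,0,0,0],[-0.9,0.6,0,0,0,0,0],[-0.9,0.6,0,0,0,0,0],[-0.9,0.6,0,0,0,0,0],[-0.9,0.6,0,0,0,0,0],[-0.9,0.6,0,0,0,0,0]]'
python3 -c "
from h import *
to(-75,0,231)"
```

```text
time_s: 2.25
tool_pos: [0.4223, 0.2282, 0.2314]
orientation: [3.141, -0.0, 1.457]
contact_force: [1.3, 0.3, -0.3]
grip_width: 0.001
grip_force: 0.0
units [-8.78  5.51  0.01] yaw [ 3.1413e+00 -2.0000e-04  1.4570e+00] turn 0.06 pos [0.4223 0.2282 0.2314] F [ 1.3  0.3 -0.3] t 2.25
```

```bash
python3 -m inch '[[-0.85,0.53,0,0,0,0,0],[-0.85,0.53,0,0,0,0,0],[-0.85,0.53,0,0,0,0,0],[-0.85,0.53,0,0,0,0,0],[-0.85,0.53,0,0,0,0,0],[-0.85,0.53,0,0,0,0,0],[-0.85,0.53,0,0,0,0,0],[-0.85,0.53,0,0,0,0,0],[-0.85,0.53,0,0,0,0,0],[-0.85,0.53,0,0,0,0,0],[0,0,0,0,0,0,0],[0,0,0,0,0,0,0]]'
python3 - <<'E'
from h import *
to(-75,0,231)
im={}
for n in("wrist","scene"):
    d=eyes.get_image(n); im[n]=d
s=im["scene"]; a=cv2.resize(s["img"][120:250,190:340][:,:,::-1],None,fx=2.6,fy=2.6,interpolation=cv2.INTER_CUBIC)
w=cv2.resize(im["wrist"]["img"][:,:,::-1],(400,300))
O=np.zeros((340,800,3),np.uint8); O[:338,:390]=a; O[:300,400:]=w
cv2.imwrite("pics/p3.png",O)
E
```

```text
time_s: 3.25
tool_pos: [0.551, -0.0428, 0.231]
orientation: [-3.141, -0.0, 1.454]
contact_force: [-0.1, 0.2, -0.7]
grip_width: -0.0
grip_force: 0.0
units [-0.29  0.22 -0.  ] yaw [-3.1411e+00 -1.0000e-04  1.4543e+00] turn 0.03 pos [ 0.551  -0.0428  0.231 ] F [-0.1  0.2 -0.7] t 3.25
```

View pics/p3.png

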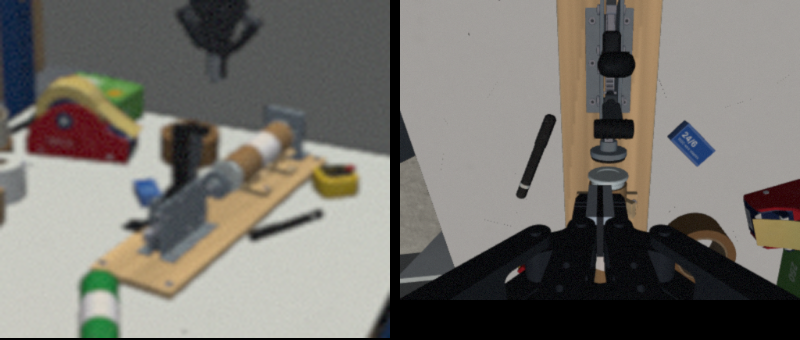

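The wrist view looks down on the clamp. In the crop the roll is at about (614,128), the hand grip at (617,65), and the jaw at (607,152) is still short of the plug at (607,178). I'll use this view to refine the lateral position.

```bash
python3 - <<'E'
from h import *
d=eyes.get_image("wrist"); ox,oy,t=np.load("press.npy")
def cl(p): 
    v=p[:2]-[ox,oy]; c,s=np.cos(t),np.sin(t); return np.round([1e3*(c*v[0]+s*v[1]),1e3*(-s*v[0]+c*v[1])],1)
for n,u,v,z in[("roll ctr",274,164,.17),("grip top",277,82,.192),("jaw ctr top",265,190,.079),("plug",265,222,.083)]:
    print(n,cl(onz(d,u,v,z)))
s=env.get_state(); print("tcp",cl(s["tool_pos"]))
g=cv2.cvtColor(d["img"],cv2.COLOR_RGB2GRAY)
m=(g[140:185,230:320]<45).astype(np.uint8); n,L,st,ce=cv2.connectedComponentsWithStats(m)
for i in range(1,n):
    if st[i,4]>80: print(st[i],ce[i]+[230,140],[cl(onz(d,230+st[i,0]+k*st[i,2],ce[i][1]+140,.166)) for k in(0,1)])
E
```

```text
roll ctr [-114.5    3.2]
grip top [-162.8    2.6]
jaw ctr top [-68.7   0.6]
plug [-38.7   0.9]
tcp [-85.4  -7.6]
[  20    0   51   43 1604] [274.08478803 162.55486284] [array([-114.4,  -11.6]), array([-114.6,   20.4])]
```

```bash
python3 -m inch '[[-0.1,0.35,0,0,0,0,0],[0,0,0.9,0,0,0,0],[0,0,0.9,0,0,0,0],[0,0,0.9,0,0,0,0],[0,0,0,0,0,0,0],[0,0,0,0,0,0,0]]'
python3 -m inch '[[0.1,0,0,0,0,0,0],[0.1,0,0,0,0,0,0],[0,0,0,0,0,0,0],[0,0,0,0,0,0,0]]'
python3 -c "
from h import *
to(-95,3,150)"
```

```text
time_s: 3.9
tool_pos: [0.5604, -0.0453, 0.1496]
orientation: [-3.139, 0.0, 1.458]
contact_force: [0.5, 0.1, 0.3]
grip_width: 0.004
grip_force: 0.0
time_s: 4.23
tool_pos: [0.5624, -0.0397, 0.1516]
orientation: [3.139, -0.0, 1.457]
contact_force: [-0.9, -0.5, 0.0]
grip_width: -0.001
grip_force: 0.0
units [ 0.23 -0.04  0.05] yaw [ 3.1394e+00 -1.0000e-04  1.4574e+00] turn 0.06 pos [ 0.5624 -0.0397  0.1516] F [-0.9 -0.5  0. ] t 4.2333
```

```bash
python3 -m inch '[[0.1,0,0,0,0,0,0],[0.1,0,0,0,0,0,0],[0,0,0,0,0,0,0],[0,0,0,0,0,0,0]]' | egrep 'pos|force'
python3 -m inch '[[0.1,0,0,0,0,0,0],[0.1,0,0,0,0,0,0],[0,0,0,0,0,0,0],[0,0,0,0,0,0,0]]'| egrep 'pos|force'
python3 -m inch '[[0.1,0,0,0,0,0,0],[0.1,0,0,0,0,0,0],[0,0,0,0,0,0,0],[0,0,0,0,0,0,0]]'| egrep 'pos|force'
python3 -m inch '[[0.1,0,0,0,0,0,0],[0.1,0,0,0,0,0,0],[0,0,0,0,0,0,0],[0,0,0,0,0,0,0]]'| egrep 'pos|force'
```

```text
tool_pos: [0.5625, -0.034, 0.1505]
contact_force: [0.6, -2.0, 0.7]
grip_force: 0.6
tool_pos: [0.5631, -0.0282, 0.1504]
contact_force: [0.5, -4.6, 3.1]
grip_force: 2.2
tool_pos: [0.5639, -0.0227, 0.1507]
contact_force: [-1.1, -7.1, 5.5]
grip_force: 3.4
tool_pos: [0.5646, -0.0166, 0.1506]
contact_force: [-0.7, -6.1, 5.4]
grip_force: 3.1
```

```bash
python3 -m inch '[[0.1,0,0,0,0,0,0],[0.1,0,0,0,0,0,0],[0,0,0,0,0,0,0],[0,0,0,0,0,0,0]]' | egrep 'pos|force'
python3 -m inch '[[0.1,0,0,0,0,0,0],[0,0,0,0,0,0,0],[0,0,0,0,0,0,0]]'| egrep 'pos|force'
python3 -m inch '[[0.05,0,0,0,0,0,0],[0,0,0,0,0,0,0],[0,0,0,0,0,0,0]]'| egrep 'pos|force'
```

```text
tool_pos: [0.5654, -0.0107, 0.1507]
contact_force: [-0.5, -7.5, 4.1]
grip_force: 3.1
tool_pos: [0.5657, -0.0078, 0.1505]
contact_force: [-0.1, -6.6, 3.2]
grip_force: 3.3
tool_pos: [0.5658, -0.0065, 0.1504]
contact_force: [1.1, -7.4, 3.1]
grip_force: 3.6
```

```bash
python3 -m inch '[[0.05,0,0,0,0,0,0],[0,0,0,0,0,0,0],[0,0,0,0,0,0,0]]'| egrep 'pos|force'
python3 -m inch '[[0.05,0,0,0,0,0,0],[0,0,0,0,0,0,0],[0,0,0,0,0,0,0]]'| egrep 'time|pos|force'
```

```text
tool_pos: [0.566, -0.0049, 0.1502]
contact_force: [1.4, -6.0, -0.1]
grip_force: 3.4
time_s: 6.9
tool_pos: [0.5661, -0.0039, 0.1501]
contact_force: [1.3, -9.8, -0.3]
grip_force: 4.8
```

The stop is at y ≈ -0.004, so rest contact is at about -0.035. I'll return fully, then make the next pull in chunks and watch the force.

```bash
python3 -m inch '[[-0.65,0,0,0,0,0,0],[-0.65,0,0,0,0,0,0],[0,0,0,0,0,0,0],[0,0,0,0,0,0,0]]'| egrep 'pos|contact'
python3 -m inch '[[0.3,0,0,0,0,0,0],[0.3,0,0,0,0,0,0],[0,0,0,0,0,0,0]]'| egrep 'pos|contact'
python3 -m inch '[[0.2,0,0,0,0,0,0],[0.2,0,0,0,0,0,0],[0,0,0,0,0,0,0]]'| egrep 'pos|contact'
python3 -m inch '[[0.15,0,0,0,0,0,0],[0.1,0,0,0,0,0,0],[0,0,0,0,0,0,0],[0,0,0,0,0,0,0]]'| egrep 'pos|contact'
python3 - <<'E'
from h import *
d=eyes.get_image("wrist"); s=eyes.get_image("top")
a=cv2.resize(d["img"][100:330,180:360][:,:,::-1],None,fx=2,fy=2,interpolation=cv2.INTER_CUBIC)
b=cv2.resize(s["img"][165:235,300:410][:,:,::-1],None,fx=4,fy=4,interpolation=cv2.INTER_CUBIC)
O=np.zeros((460,800,3),np.uint8); O[:,:360]=a; O[:280,360:800]=b
cv2.imwrite("pics/p4.png",O); print(env.get_state()["time_s"])
E
```

```text
tool_pos: [0.5611, -0.0416, 0.15]
contact_force: [-0.1, -0.0, 1.0]
tool_pos: [0.5639, -0.0219, 0.1506]
contact_force: [-0.3, -6.0, 2.6]
tool_pos: [0.5653, -0.0103, 0.1507]
contact_force: [-0.6, -5.3, 4.1]
tool_pos: [0.566, -0.004, 0.1502]
contact_force: [1.3, -9.4, -1.6]
8.1667
```

View pics/p4.png

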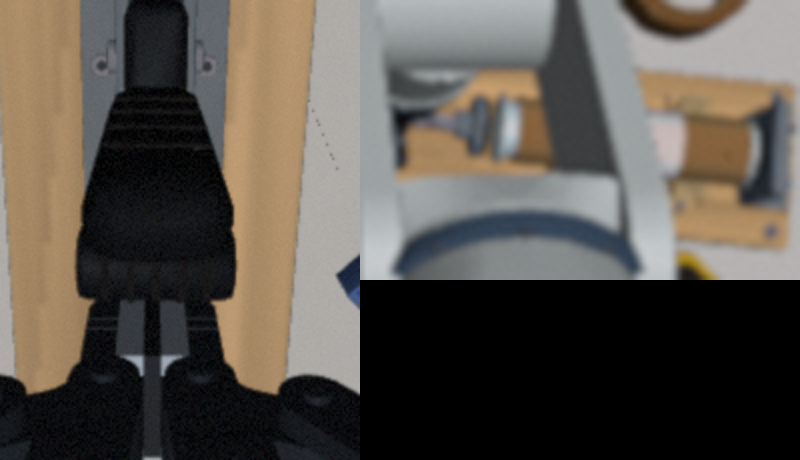

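In the top view the jaw face (crop x≈488) is about 8 mm short of the plug rim (≈498), down from 18 mm at the start, so both pulls caught a tooth. Two more pulls.

```bash
python3 -m inch '[[-0.65,0,0,0,0,0,0],[-0.65,0,0,0,0,0,0],[0,0,0,0,0,0,0],[0,0,0,0,0,0,0]]'| egrep 'pos|contact'
python3 -m inch '[[0.3,0,0,0,0,0,0],[0.3,0,0,0,0,0,0],[0,0,0,0,0,0,0]]'| egrep 'pos|contact'
python3 -m inch '[[0.2,0,0,0,0,0,0],[0.2,0,0,0,0,0,0],[0,0,0,0,0,0,0]]'| egrep 'pos|contact'
python3 -m inch '[[0.15,0,0,0,0,0,0],[0.1,0,0,0,0,0,0],[0,0,0,0,0,0,0],[0,0,0,0,0,0,0]]'| egrep 'pos|contact'
echo; python3 -m inch '[[-0.65,0,0,0,0,0,0],[-0.65,0,0,0,0,0,0],[0,0,0,0,0,0,0],[0,0,0,0,0,0,0]]'| egrep 'pos|contact'
python3 -m inch '[[0.3,0,0,0,0,0,0],[0.3,0,0,0,0,0,0],[0,0,0,0,0,0,0]]'| egrep 'pos|contact'
python3 -m inch '[[0.2,0,0,0,0,0,0],[0.2,0,0,0,0,0,0],[0,0,0,0,0,0,0]]'| egrep 'pos|contact'
python3 -m inch '[[0.15,0,0,0,0,0,0],[0.1,0,0,0,0,0,0],[0,0,0,0,0,0,0],[0,0,0,0,0,0,0]]'| egrep 'pos|contact'
```

```text
tool_pos: [0.5613, -0.0422, 0.1502]
contact_force: [-0.1, 0.3, -0.7]
tool_pos: [0.5638, -0.0231, 0.1506]
contact_force: [-0.5, -4.6, 2.7]
tool_pos: [0.5652, -0.0118, 0.1508]
contact_force: [0.3, -4.8, 3.8]
tool_pos: [0.566, -0.0051, 0.1503]
contact_force: [0.9, -6.6, 1.1]

tool_pos: [0.5611, -0.0437, 0.1502]
contact_force: [-0.7, 0.1, 0.3]
tool_pos: [0.5636, -0.0247, 0.1506]
contact_force: [-0.7, -4.4, 2.3]
tool_pos: [0.565, -0.0136, 0.1508]
contact_force: [-1.5, -5.4, 4.3]
tool_pos: [0.5658, -0.0069, 0.1505]
contact_force: [0.4, -7.2, 2.2]
```

```bash
python3 -m inch '[[-0.6,0,0,0,0,0,0],[-0.6,0,0,0,0,0,0],[0,0,0,0,0,0,0],[0,0,0,0,0,0,0]]'| egrep 'pos|contact'
python3 -m inch '[[0.3,0,0,0,0,0,0],[0.3,0,0,0,0,0,0],[0,0,0,0,0,0,0]]'| egrep 'pos|contact'
python3 -m inch '[[0.2,0,0,0,0,0,0],[0,0,0,0,0,0,0]]'| egrep 'pos|contact'
python3 -m inch '[[0.2,0,0,0,0,0,0],[0,0,0,0,0,0,0]]'| egrep 'pos|contact'
python3 -m inch '[[0.15,0,0,0,0,0,0],[0.1,0,0,0,0,0,0],[0,0,0,0,0,0,0],[0,0,0,0,0,0,0]]'| egrep 'time|pos|contact'
```

```text
tool_pos: [0.5612, -0.0423, 0.1502]
contact_force: [0.3, 0.6, -0.7]
tool_pos: [0.5638, -0.0233, 0.1506]
contact_force: [-1.1, -5.9, 2.8]
tool_pos: [0.5645, -0.018, 0.1508]
contact_force: [-0.5, -5.9, 4.8]
tool_pos: [0.5651, -0.0125, 0.1509]
contact_force: [-1.8, -7.1, 5.5]
time_s: 11.75
tool_pos: [0.5659, -0.0057, 0.1505]
contact_force: [1.3, -9.6, 2.0]
```

```bash
python3 -m inch '[[-0.6,0,0,0,0,0,0],[-0.65,0,0,0,0,0,0],[0,0,0,0,0,0,0],[0,0,0,0,0,0,0]]'| egrep 'pos|contact'
python3 -m inch '[[0.3,0,0,0,0,0,0],[0.2,0,0,0,0,0,0],[0,0,0,0,0,0,0]]'| egrep 'pos|contact'
python3 -m inch '[[0.1,0,0,0,0,0,0],[0.1,0,0,0,0,0,0],[0,0,0,0,0,0,0]]'| egrep 'pos|contact'
python3 -m inch '[[0.1,0,0,0,0,0,0],[0,0,0,0,0,0,0]]'| egrep 'pos|contact'
```

```text
tool_pos: [0.5613, -0.0422, 0.1502]
contact_force: [-0.5, -0.3, 0.1]
tool_pos: [0.5633, -0.0265, 0.1506]
contact_force: [-0.6, -4.7, 1.8]
tool_pos: [0.5641, -0.0216, 0.1508]
contact_force: [-0.9, -7.7, 5.0]
tool_pos: [0.5644, -0.0193, 0.1509]
contact_force: [-2.0, -10.6, 5.5]
```

```bash
python3 - <<'E'
from h import *
s=eyes.get_image("top")
b=cv2.resize(s["img"][165:235,300:410][:,:,::-1],None,fx=6,fy=6,interpolation=cv2.INTER_CUBIC)
cv2.imwrite("pics/p5.png",b[:,:])
E
```

```text
(no output)
```

View pics/p5.png

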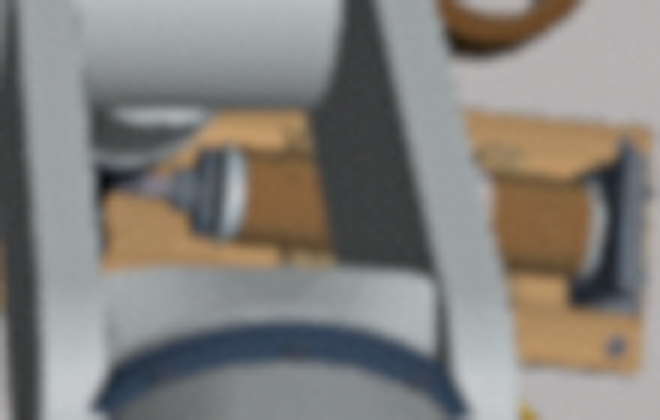

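The jaw (crop x≈215) now touches the plug (white, 222–245) and the force is 8–11 N, so the plug is sliding. I'll continue in small steps.

```bash
for i in 1; do python3 -m inch '[[0.1,0,0,0,0,0,0],[0,0,0,0,0,0,0]]'| egrep 'pos|contact'
python3 -m inch '[[0.1,0,0,0,0,0,0],[0,0,0,0,0,0,0]]'| egrep 'pos|contact'; done
```

```text
tool_pos: [0.5647, -0.0164, 0.1511]
contact_force: [-3.5, -10.9, 7.4]
tool_pos: [0.5651, -0.0134, 0.1511]
contact_force: [-1.3, -9.6, 6.6]
```

```bash
python3 -m inch '[[0.1,0,0,0,0,0,0],[0,0,0,0,0,0,0]]'| egrep 'pos|contact'
python3 -m inch '[[0.1,0,0,0,0,0,0],[0,0,0,0,0,0,0]]'| egrep 'pos|contact'
python3 -m inch '[[0.07,0,0,0,0,0,0],[0,0,0,0,0,0,0],[0,0,0,0,0,0,0]]'| egrep 'pos|contact'
```

```text
tool_pos: [0.5655, -0.0104, 0.151]
contact_force: [-1.3, -9.5, 6.7]
tool_pos: [0.5658, -0.0075, 0.1508]
contact_force: [-1.9, -9.9, 5.4]
tool_pos: [0.566, -0.0056, 0.1506]
contact_force: [0.3, -10.2, 3.4]
```

```bash
python3 -m inch '[[-0.6,0,0,0,0,0,0],[-0.63,0,0,0,0,0,0],[0,0,0,0,0,0,0],[0,0,0,0,0,0,0]]'| egrep 'pos|contact'
python3 -m inch '[[0.3,0,0,0,0,0,0],[0.15,0,0,0,0,0,0],[0,0,0,0,0,0,0]]'| egrep 'pos|contact'
python3 -m inch '[[0.1,0,0,0,0,0,0],[0,0,0,0,0,0,0]]'| egrep 'pos|contact'
python3 -m inch '[[0.07,0,0,0,0,0,0],[0,0,0,0,0,0,0]]'| egrep 'pos|contact'
```

```text
tool_pos: [0.5614, -0.0413, 0.1502]
contact_force: [-0.4, -0.2, 0.0]
tool_pos: [0.5633, -0.027, 0.1506]
contact_force: [-0.0, -4.7, 2.0]
tool_pos: [0.5636, -0.0249, 0.1507]
contact_force: [-1.9, -6.8, 4.1]
tool_pos: [0.5639, -0.0232, 0.1508]
contact_force: [-1.2, -7.7, 5.7]
```

```bash
python3 -m inch '[[0.07,0,0,0,0,0,0],[0,0,0,0,0,0,0]]'| egrep 'pos|contact'
python3 -m inch '[[0.07,0,0,0,0,0,0],[0,0,0,0,0,0,0]]'| egrep 'pos|contact'
```

```text
tool_pos: [0.5641, -0.0212, 0.1508]
contact_force: [-2.0, -7.4, 4.8]
tool_pos: [0.5644, -0.0196, 0.151]
contact_force: [-2.2, -10.5, 7.0]
```

```bash
python3 -m inch '[[0.07,0,0,0,0,0,0],[0,0,0,0,0,0,0]]'| egrep 'pos|contact'
```

```text
tool_pos: [0.5646, -0.0179, 0.1511]
contact_force: [-3.3, -13.1, 7.7]
```

```bash
python3 -m inch '[[0.04,0,0,0,0,0,0],[0,0,0,0,0,0,0]]'| egrep 'pos|contact'
```

```text
tool_pos: [0.5647, -0.0172, 0.1511]
contact_force: [-3.5, -15.8, 8.7]
```

```bash
python3 -m inch '[[0.04,0,0,0,0,0,0],[0,0,0,0,0,0,0]]'| egrep 'pos|contact'
```

```text
tool_pos: [0.5647, -0.0165, 0.1512]
contact_force: [-3.6, -17.7, 8.8]
```

```bash
python3 -m inch '[[0,0,0,0,0,0,0],[0,0,0,0,0,0,0],[0,0,0,0,0,0,0],[0,0,0,0,0,0,0]]'| egrep 'pos|contact'
python3 - <<'E'
from h import *
s=eyes.get_image("top")
b=cv2.resize(s["img"][180:215,325:365][:,:,::-1],None,fx=12,fy=12,interpolation=cv2.INTER_CUBIC)
cv2.imwrite("pics/p6.png",b)
E
```

```text
tool_pos: [0.5647, -0.0166, 0.1511]
contact_force: [-3.5, -17.5, 9.5]
```

View pics/p6.png

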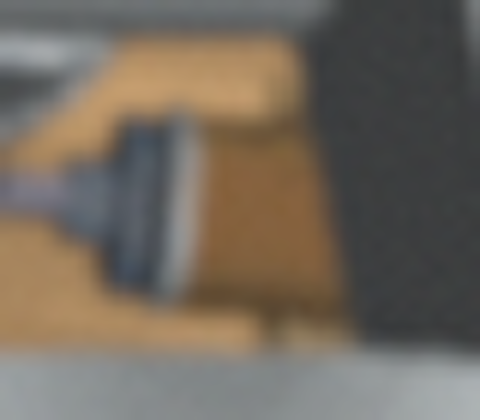

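The white strip has shrunk to about the rim's 4 mm and the force holds solid at 17.5 N (the plug slid at 10 N), so the plug is home and bedded. I'll let the trigger forward, lift clear and move over the release pad.

```bash
python3 -m inch '[[-0.5,0,0,0,0,0,0],[-0.5,0,0,0,0,0,0],[0,0,0,0,0,0,0],[0,0,-1,0,0,0,0],[0,0,-1,0,0,0,0],[0,0,-1,0,0,0,0],[0,0,0,0,0,0,0]]'
python3 -m inch '[[0.9,0,0,0,0,0,0],[0.9,0,0,0,0,0,0],[0.9,0,0,0,0,0,0],[0.9,0,0,0,0,0,0],[0.9,0,0,0,0,0,0],[0.9,0,0,0,0,0,0],[0,0,0,0,0,0,0],[0,0,0,0,0,0,0]]' | egrep 'pos|contact'
python3 - <<'E'
from h import *
to(-277,3,100)
d=eyes.get_image("top"); ox,oy,t=np.load("press.npy")
w=eyes.get_image("wrist")
O=np.zeros((400,800,3),np.uint8)
O[:400,:400]=cv2.resize(d["img"][155:235,235:315][:,:,::-1],(400,400)); O[:300,400:]=cv2.resize(w["img"][:,:,::-1],(400,300))
cv2.imwrite("pics/p7.png",O)
E
```

```text
time_s: 16.43
tool_pos: [0.5643, -0.0434, 0.246]
orientation: [3.133, -0.001, 1.457]
contact_force: [1.0, 0.8, 0.8]
grip_width: 0.002
grip_force: 0.0
tool_pos: [0.5791, 0.1188, 0.2397]
contact_force: [-1.5, -0.4, -0.2]
units [0.98 0.05 4.66] yaw [-3.1409e+00 -3.0000e-04  1.4599e+00] turn 0.08 pos [0.5791 0.1188 0.2397] F [-1.5 -0.4 -0.2] t 17.1
```

View pics/p7.png

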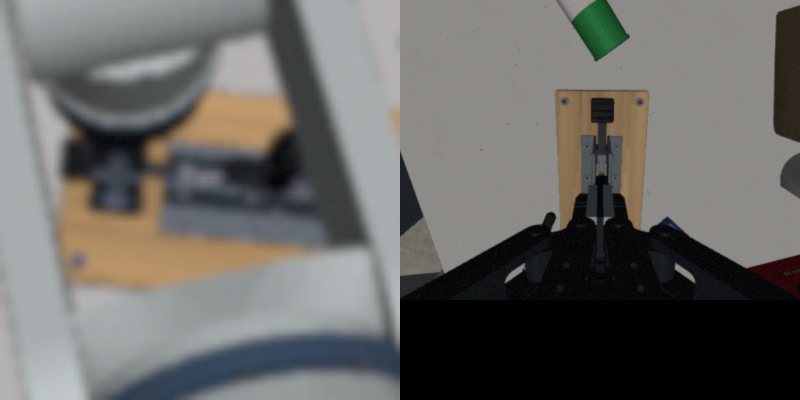

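The wrist view shows the release pad at crop (601,110), which is wrist pixel (257,141).

```bash
python3 - <<'E'
from h import *
d=eyes.get_image("wrist"); ox,oy,t=np.load("press.npy"); c,s=np.cos(t),np.sin(t)
p=onz(d,257.5,141,.09); v=p[:2]-[ox,oy]; x,y=1e3*(c*v[0]+s*v[1]),1e3*(-s*v[0]+c*v[1]); print(p,x,y)
to(x,y,100)
E
```

```text
[0.5834476  0.14539298 0.09      ] -274.3759636216786 3.069104842595642
units [0.98 0.03 4.67] yaw [-3.1411e+00  2.0000e-04  1.4569e+00] turn 0.05 pos [0.5792 0.1163 0.24  ] F [ 0.3 -0.4  0.8] t 17.25
```

```bash
python3 -m inch '[[1,0.03,0,0,0,0,0],[0.05,0,0,0,0,0,0],[0,0,1,0,0,0,0],[0,0,1,0,0,0,0],[0,0,1,0,0,0,0],[0,0,0.9,0,0,0,0],[0,0,0.6,0,0,0,0],[0,0,0,0,0,0,0],[0,0,0,0,0,0,0]]'| egrep 'pos|contact'
python3 -m inch '[[0,0,0.2,0,0,0,0],[0,0,0.2,0,0,0,0],[0,0,0.1,0,0,0,0],[0,0,0,0,0,0,0]]'| egrep 'pos|contact'
python3 -m inch '[[0,0,0.1,0,0,0,0],[0,0,0.1,0,0,0,0],[0,0,0,0,0,0,0]]'| egrep 'pos|contact'
```

```text
tool_pos: [0.5835, 0.1469, 0.1048]
contact_force: [-0.6, 0.3, 1.1]
tool_pos: [0.584, 0.1477, 0.0903]
contact_force: [-0.8, 0.7, -0.1]
tool_pos: [0.5844, 0.1483, 0.0844]
contact_force: [-0.3, 3.1, 3.3]
```

```bash
python3 -m inch '[[0,0,0.1,0,0,0,0],[0,0,0.1,0,0,0,0],[0,0,0,0,0,0,0]]'| egrep 'pos|contact'
python3 -m inch '[[0,0,0.05,0,0,0,0],[0,0,0.05,0,0,0,0],[0,0,0,0,0,0,0]]'| egrep 'pos|contact'
```

```text
tool_pos: [0.5844, 0.148, 0.078]
contact_force: [2.5, 4.4, 4.6]
tool_pos: [0.5848, 0.1481, 0.0764]
contact_force: [-1.7, 3.3, 14.5]
```

At the stop (force up to 14.5 N). I'll hold it down, then look.

```bash
python3 -m inch '[[0,0,0,0,0,0,0],[0,0,0,0,0,0,0],[0,0,0,0,0,0,0],[0,0,0,0,0,0,0],[0,0,0,0,0,0,0],[0,0,0,0,0,0,0],[0,0,0,0,0,0,0],[0,0,0,0,0,0,0],[0,0,0,0,0,0,0],[0,0,0,0,0,0,0],[0,0,0,0,0,0,0],[0,0,0,0,0,0,0]]'| egrep 'pos|contact'
python3 - <<'E'
from h import *
s=eyes.get_image("top"); ox,oy,t=np.load("press.npy")
for x in(-57.5,-27,-15): print(x,np.round(proj(s,W(x/1e3,.003,.079)),1))
b=cv2.resize(s["img"][165:235,295:415][:,:,::-1],None,fx=6,fy=6,interpolation=cv2.INTER_CUBIC)
cv2.imwrite("pics/p8.png",b)
E
```

```text
tool_pos: [0.5847, 0.1481, 0.0765]
contact_force: [-1.6, 4.8, 13.4]
-57.5 [324.3 193.5]
-27 [334.6 194.5]
-15 [338.6 194.9]
```

View pics/p8.png

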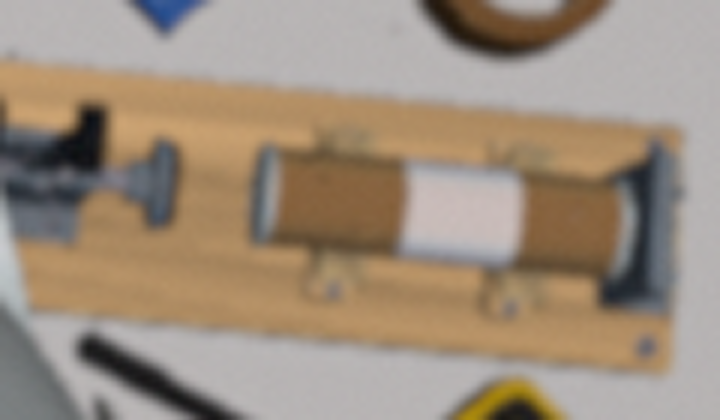

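The jaw face is at crop x 178, which is 324.6 px against 324.3 predicted for fully back. Next I'll check the plug gap numerically with an intensity profile along the tube's axis.

```bash
python3 - <<'E'
from h import *
s=eyes.get_image("top"); g=s["img"].astype(np.float32)
def prof(xs,y,z):
    P=[proj(s,W(x/1e3,y/1e3,z/1e3)) for x in xs]; m=np.array(P,np.float32).reshape(1,-1,2)
    return cv2.remap(g,m[...,0],m[...,1],cv2.INTER_LINEAR)[0]
xs=np.arange(-30,8,2); q=prof(xs,3,82.5); 
for x,c in zip(xs,q): print(x,c.round().astype(int), end=" | ")
print()
xs=np.arange(140,172,2); q=prof(xs,3,82.5)
for x,c in zip(xs,q): print(x,c.round().astype(int), end=" | ")
E
```

```text
-30 [169 135  95] | -28 [167 134  94] | -26 [161 130  92] | -24 [147 121  91] | -22 [124 108  89] | -20 [104  96  89] | -18 [94 96 96] | -16 [109 112 114] | -14 [130 130 132] | -12 [149 144 140] | -10 [151 138 127] | -8 [148 125 107] | -6 [142 109  82] | -4 [137 102  69] | -2 [135  98  62] | 0 [135  98  62] | 2 [136  99  63] | 4 [136  99  63] | 6 [135  99  63] | 
140 [134  99  64] | 142 [134  99  63] | 144 [135  99  63] | 146 [136 100  64] | 148 [136  99  62] | 150 [135  99  61] | 152 [134  98  61] | 154 [134 100  66] | 156 [136 108  81] | 158 [141 122 107] | 160 [146 138 130] | 162 [141 141 139] | 164 [125 130 131] | 166 [91 96 98] | 168 [64 70 74] | 170 [48 54 60] |
```

The rim's white band is as narrow as the one at the finished end (about 8 mm with blur), and the tube is against the stop. I'll lift off and check.

```bash
python3 -m inch '[[0,0,-0.5,0,0,0,0],[0,0,-1,0,0,0,0],[0,0,-1,0,0,0,0],[0,0,-1,0,0,0,0],[0,0,-1,0,0,0,0],[0,0,0,0,0,0,0],[0,0,0,0,0,0,0],[0,0,0,0,0,0,0],[0,0,0,0,0,0,0],[0,0,0,0,0,0,0],[0,0,0,0,0,0,0],[0,0,0,0,0,0,0]]'
python3 - <<'E'
from h import *
O=np.zeros((420,800,3),np.uint8); s=eyes.get_image("top"); w=eyes.get_image("wrist")
O[:280,:480]=cv2.resize(s["img"][165:235,295:415][:,:,::-1],(480,280),interpolation=cv2.INTER_CUBIC); O[:240,480:]=cv2.resize(w["img"][:,:,::-1],(320,240))
cv2.imwrite("pics/p9.png",O)
E
```

```text
time_s: 21.18
tool_pos: [0.5836, 0.1476, 0.2094]
orientation: [-3.14, 0.001, 1.457]
contact_force: [0.4, 0.2, 0.4]
grip_width: 0.001
grip_force: 0.0
```

View pics/p9.png

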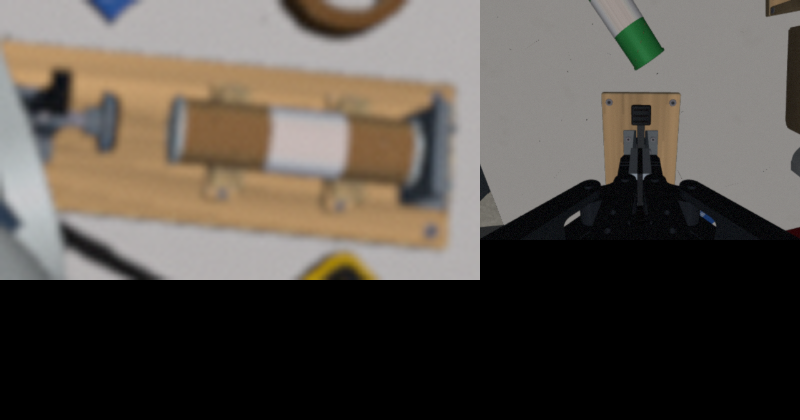

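The jaw is fully back (crop x≈117), the tube lies in the cradle against the stop (172–440), and the gripper is clear above the released pad. Handing in.

```bash
python3 -c "
from plant import env
print(env.job_done())"
```

```text
the job is handed in; nothing more can be done
None
```

I handed the job in at about 21 s of the 67 s allowed: the plug is home after a final firm pull of about 17.5 N at the roll, the jaw has run right back, and the tube lies free in the cradle (checked by force and camera; no verdict came back).

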